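# Free the upper tin from the stack and set it on the scale

### The job

Two small open tins are stacked, the foot of the upper one stuck in the mouth of the lower, and a third tin stands alone. Pull the upper tin straight up out of the lower one and set it gently, upright, in the middle of the scale's round pan, then let go. The lower tin must stay standing where it is, and so must the tin that stands alone.

Things in the scene. Friction and masses are not known exactly. Their poses are not given: they have to be found in the camera images.
- upper_tin: Upper tin of the stacked pair: plain aluminium open tin, 50 mm tall, 60 g: a round foot 46 mm across and 10 mm high, above it a body 54 mm across and 40 mm high. Origin: centre of the foot's underside, z up. Its foot is stuck in the mouth of the lower tin, so its origin is 40 mm above the lower one's and its rim 90 mm above the table. Grip across its body from above; an upward pull of 1 to 3 N frees it.
- lower_tin: Lower tin of the pair: same shape and size (50 mm tall, body 54 mm, foot 46 mm across), weighted, 350 g, standing loose on the table. Four small spring balls in its mouth snap over a bead round the upper tin's foot, which sits 10 mm deep. Origin: centre of the foot's underside, z up.
- single_tin: A third tin of the same shape and size (50 mm tall, body 54 mm across, 60 g), standing alone and empty on the table. Origin: centre of the foot's underside, z up. It and the stacked pair may change places.
- pan (a point): Centre of the upper face of the scale's pan: a flat round steel disc, 112 mm across, its face 40 mm above the table. The grey scale under it, 170 x 130 x 30 mm, is fixed to the table; z up, the point's -x points to the scale's display (nearer the robot).
Things that resemble listed ones, but are neither listed nor needed, are in the scene too. What is shaped like the lower_tin but purple or red is not meant.

How it is judged (in metres and radians):
On the way:
1. the upper tin is pulled straight up until its foot is level with the lower tin's rim, while the lower tin stays on the table (z of upper_tin in the frame of lower_tin above 0.049 m and horizontal distance between upper_tin and lower_tin below 0.02 m and height (world z) of lower_tin below 0.006 m), for 0.02 s.
At the end, for the whole second after the job is handed in: The former upper tin stands upright (within 10 degrees) and at rest on the pan, its centre within 25 mm of the pan's centre. The lower tin stands upright within 30 mm of where it began, and the single tin upright within 20 mm of where it began (horizontal distance between upper_tin and pan below 0.025 m and z of upper_tin in the frame of pan between -0.005 and 0.005 m and angle between each of upper_tin, lower_tin, single_tin's own z axis and vertical below 0.17 rad and linear speed of upper_tin below 0.02 m/s and distance of lower_tin from where it was at the start of the episode below 0.03 m and distance of single_tin from where it was at the start of the episode below 0.02 m); the robot touches nothing.
It fails at once if the lower tin is lifted more than 15 mm off the table (height (world z) of lower_tin above 0.015 m).
It fails at once if the lower tin is tipped by more than 25 degrees (angle between lower_tin's own z axis and vertical above 0.44 rad).
It fails at once if the single tin is pushed or carried more than 30 mm away (distance of single_tin from where it was at the start of the episode above 0.03 m).
It fails at once if the tin is let go more than 30 mm above the pan (dropped instead of set down) (contact force between upper_tin and the fingers below 0.05 N and horizontal distance between upper_tin and pan below 0.07 m and z of upper_tin in the frame of pan above 0.03 m).
It also fails if it takes over 38 s, if anything falls off the work surface, if the arm or the gripper's body presses on something with over 40 N, if the wrist force passes 120 N, or if a joint passes its speed limit or range.

### The arm

A 6-joint arm with a two-finger parallel gripper is mounted at the origin on a cart in front of the work surface, level with it; the furniture and walls round the work are solid. World frame = base frame: x ahead of the robot, y to its left, z up, the work surface at z = 0. Lengths are in m, angles in degrees, forces in N, time in s.
With the tool pointing down it reaches from about 0.4 to 0.825 m from the base axis. Payload 7 kg.
Tool frame: the origin (TCP) lies at the very end of the fingers, on their centre line; the grasp point (between the pads) lies behind it (r.grasp_offset is the z of the grasp point in the tool frame, in m); z points along the fingers, y is the direction in which the jaws open and shut (so a half turn about z gives the same grasp; the last joint's range is limited). The gripper opens to 88 mm and grips with 3 to 60 N. Pads are 19 mm wide; open, the fingers measure 130 mm over their backs; the gripper's body (78 mm by 193 mm) begins 47 mm behind the grasp point.
Start: joints at [90.705, 20.546, 0.682, 0, -70.136, -16.507], TCP at [0.184, 0.649, 0.188] pointing down, gripper open.
Joint ranges: [-176.03, 176.03], [-82.01, 121.73], [-58.28, 71.71], [-173.87, 95.51], [-174.79, -0.11], [-173.66, 173.66]. Speed limits (degrees/s): [136.94, 136.94, 172.46, 180, 180, 180].

### API

Orientations are given as [roll, pitch, yaw] about the fixed x, y, z axes, in that order (R = Rz(yaw) Ry(pitch) Rx(roll)).
In Python, from plant import r gives the robot as it stands. The module is installed in compiled form; this text tells all that it offers.
- The arm moves only by the tool servo_tool, never from a script. Its argument "targets" is a list of rows, each an object of numbers: "dx", "dy", "dz": the shift along the world's x, y, z in cm; "spin": the turn about the world's z in rad; "grip": the opening in per cent of the stroke, from 0 (shut) to 100 (fully open). A call has exactly 10 rows; each row is the pose to reach, as a shift and turn from the pose commanded when the call began; what a row does not reach only later rows make up. A row lasts 1/12 s, in which the tool goes at most 41.7 mm and 7.16 degrees, less where a joint would pass 70% of its speed; a pose out of reach is approached as far as the arm can. A call with a gripper value outside its range is refused whole. The fingers move at their own pace and stop on an object; "squeeze" is the grip in N (left out, the last holds). Time passes only in rows, so rows that repeat a pose let the fingers close, or fill a call up. It gives the time, the measured TCP pose, the force and the opening at its end, in the units of the state.
- r.get_state(): the state, without advancing time (a new reading comes with each control period).
- r.capture(name): name is "scene" or "top" or "wrist"; returns the picture (480x640x3 uint8, blue, green, red); there is no depth.
- r.get_calibration(name): a dict with "K" (3x3 intrinsics, pixels), "extrinsics" (4x4, takes a point from camera to world coordinates). Camera axes: x right, y down, z forward; pixel columns grow to the right and rows downward; lengths in m; the calibration is good to about 2 mm. A picture is of the moment at which its call begins: read the wrist's pose just before it. get_calibration takes no time and is no camera call; for the wrist camera it gives the pose at the moment of the call.
- r.close_job(): hands the job in, once; it reports no verdict.
Trained networks look in the newest picture that a camera, given by its name, has taken for a name from the list of things; names that differ only in an ending like _2 or _b are one class to them, and where a whole thing is asked for, a point or a joint stands for the part that bears it (a point fixed in the world has none). Each returns a list of dicts, best first, with "p" (0 to 1); they miss things now and then, are a little off and sometimes report something else, mostly with a low value. They report only what shows in the picture. A call takes as long as a camera call. They do not tell look-alikes from the thing itself.
- r.cut_out(name, camera): "mask" (480x640 bool, what is visible of it) and "extent" ([left, top, right, bottom] in pixels, round what is visible of it).
The state is a dict: "time_s": time; "joints": joint angles; "qd": joint speeds; "joint_torque": joint torques, N m; "tcp_pos": TCP position; "eef_rot": TCP orientation; "contact_force": force on the tool from outside, world axes, zero at the start; "moment": the same for the moment, N m; "gripper_width": finger opening in m.
Only numpy, scipy, OpenCV 4.12 (cv2) and the standard library are available. Lean on these libraries where they do the work, as an engineer would, in place of code of your own. Each camera call takes 0.05 s, during which the arm holds its last target. There are 200 camera calls.

## Working session

There is one attempt and no reset: what is moved stays moved. The work goes in short steps, Python scripts to look and compute and a tool call to move; the robot and the scene stay as the last step left them, time stands still between calls to the robot, and variables do not carry over. Pictures are saved under pics/ and viewed, about 8 in all and at most 12, crops included, and the job is handed in when it is done.

Besides the shell and the picture viewer there is one more tool, called after ">>>" in YAML: its name, and indented under it one key for each argument. servo_tool: Moves the arm, as the interface text tells. Its arguments: {"type":"object","properties":{"targets":{"type":"array"},"squeeze":{"type":"number"}},"required":["targets"]}

```bash
mkdir -p pics
python3 - <<'E'
from plant import r
import cv2,numpy as np
s=r.get_state();print(s,r.grasp_offset)
ims=[]
for c in("scene","top"):
    im=r.capture(c);ims.append(im)
    k=r.get_calibration(c);print(c,np.round(k["K"],1).tolist(),np.round(k["extrinsics"],3).tolist())
    for n in("upper_tin","lower_tin","single_tin","pan"):
        try:print(n,[(round(d["p"],2),np.round(d["extent"]).tolist()) for d in r.cut_out(n,c)])
        except Exception as e:print(n,e)
    cv2.imwrite(f"pics/{c}0.png",im)
E
```

```text
{'time_s': 0.0, 'joints': array([ 9.07053942e+01,  2.05912682e+01,  6.34739111e-01, -2.01904217e-02,
       -7.01357583e+01, -1.65055803e+01]), 'qd': array([-0.08794022, -0.00465034,  0.06279473, -0.04008868,  0.10672573,
       -0.03190347]), 'joint_torque': array([ 2.00795825e-03, -5.82716060e+01,  2.93054152e+01,  6.99746087e+00,
        6.78650526e-03, -1.59403389e-04]), 'tcp_pos': array([0.18368645, 0.64896053, 0.18723173]), 'eef_rot': array([ 1.79906123e+02, -8.02400769e-03, -1.58070554e+01]), 'contact_force': array([-0.52472751, -1.38378255,  0.1494936 ]), 'moment': array([-0.0502723 , -0.03195496, -0.0407543 ]), 'gripper_width': 0.08752348533094588} -0.0188
scene [[494.4, 0.0, 314.3], [0.0, 494.4, 243.2], [0.0, 0.0, 1.0]] [[0.778, -0.303, 0.55, 0.016], [-0.628, -0.383, 0.678, -0.648], [0.005, -0.873, -0.488, 0.528], [0.0, 0.0, 0.0, 1.0]]
upper_tin [(0.58, [314.0, 220.0, 339.0, 251.0])]
lower_tin [(0.97, [288.0, 262.0, 313.0, 300.0]), (0.89, [349.0, 252.0, 380.0, 293.0]), (0.59, [285.0, 220.0, 307.0, 250.0])]
single_tin [(0.77, [426.0, 297.0, 462.0, 338.0])]
pan [(0.8, [190.0, 199.0, 278.0, 247.0])]
top [[581.7, 0.0, 321.5], [0.0, 581.7, 239.7], [0.0, 0.0, 1.0]] [[0.02, -0.993, 0.115, 0.428], [-1.0, -0.02, 0.002, 0.014], [0.001, -0.115, -0.993, 1.06], [0.0, 0.0, 0.0, 1.0]]
upper_tin [(0.63, [313.0, 206.0, 344.0, 240.0])]
lower_tin [(0.81, [367.0, 198.0, 401.0, 231.0]), (0.78, [259.0, 207.0, 291.0, 242.0]), (0.6, [337.0, 265.0, 370.0, 297.0])]
single_tin [(0.78, [465.0, 198.0, 505.0, 230.0])]
pan [(0.73, [140.0, 209.0, 224.0, 312.0])]
```

View pics/scene0.png

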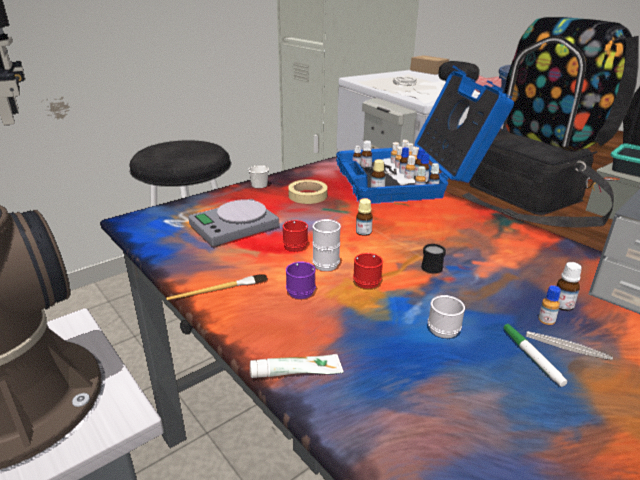

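View pics/top0.png

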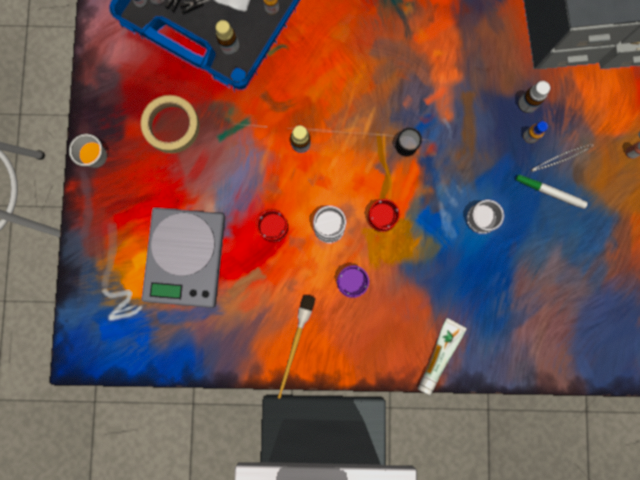

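The scene shows the silver stack at about (326,245), red tins at (295,235) and (368,270), a purple one at (300,280), the single tin at (446,316) and the scale's pan at (240,211). In the top view the stack is at (329,222), the single tin at (485,215) and the pan at (182,244). Now I'll fit positions to these extents.

```bash
cat > h.py <<'E'
from plant import r
import cv2,numpy as np
from scipy.optimize import least_squares
def proj(c,P,k=None):
    k=k or r.get_calibration(c);T=np.linalg.inv(k["extrinsics"])
    return cv2.projectPoints(np.float64(P),cv2.Rodrigues(T[:3,:3])[0],T[:3,3],k["K"],None)[0][:,0]
a=np.linspace(0,2*np.pi,72)
def cyl(x,y,rings): # rings (radius,z)
    return np.vstack([np.c_[x+R*np.cos(a),y+R*np.sin(a),0*a+z] for R,z in rings])
def fit(c,ext,rings,x0,k=None):
    k=k or r.get_calibration(c)
    def f(p):
        q=proj(c,cyl(*p,rings),k);return np.r_[q.min(0),q.max(0)]-ext
    s=least_squares(f,x0);return np.round(s.x,4),np.round(s.fun,1)
E
python3 - <<'E'
from h import *
up=[(.027,.05),(.027,.09)];lo=[(.023,0),(.027,.01),(.027,.05)];pan=[(.056,.04)]
for c,e in(("scene",{"u":[314,220,339,251],"s":[426,297,462,338],"p":[190,199,278,247]}),("top",{"u":[313,206,344,240],"s":[465,198,505,230]})):
    print(c,fit(c,e["u"],up,[.45,0]),fit(c,e["s"],lo,[.45,-.25]))
# pan ellipse by colour: hough in top
im=cv2.imread("pics/top0.png");g=cv2.cvtColor(im,6)
print(cv2.HoughCircles(g[200:310,135:235],3,1,50,param1=80,param2=15,minRadius=25,maxRadius=36))
for p in([.43,.26],[.43,.27]):print(proj("top",[[*p,.04]]),proj("scene",[[*p,.04]]))
for n,px in(("red1",(273,224)),("red2",(383,213)),("purp",(352,280)),("bottle",(300,134))):
    k=r.get_calibration("top");E=k["extrinsics"];d=E[:3,:3]@np.linalg.inv(k["K"])@[*px,1];print(n,E[:3,3]+d*(.05-E[2,3])/d[2])
E
```

```text
scene (array([ 0.5713, -0.0016]), array([-1.5, -0.1,  1.5, -0. ])) (array([ 0.5917, -0.2771]), array([-0.5, -1.1,  0.5,  0.9]))
top (array([0.5717, 0.0047]), array([-0.5, -0.2,  0.5,  0.2])) (array([ 0.5995, -0.2756]), array([ 1.8, -0.6, -1.8,  0.7]))
[[[47.5 43.5 30.8]]]
[[180.19996199 303.27866674]] [[199.56681551 221.80109154]]
[[174.46827545 303.16213992]] [[197.42797482 220.19554916]]
red1 [0.57140942 0.10153209 0.05      ]
red2 [ 0.59485995 -0.09124527  0.05      ]
purp [ 0.47611706 -0.03841075  0.05      ]
bottle [0.73469066 0.05815035 0.05      ]
```

>>> servo_tool:
  targets:
    - {"dx": 1.9, "dy": -3.2, "dz": 0.2, "spin": 0.06}
    - {"dx": 3.8, "dy": -6.4, "dz": 0.4, "spin": 0.12}
    - {"dx": 5.7, "dy": -9.6, "dz": 0.6, "spin": 0.18}
    - {"dx": 7.6, "dy": -12.8, "dz": 0.8, "spin": 0.24}
    - {"dx": 9.5, "dy": -16, "dz": 1, "spin": 0.3}
    - {"dx": 11.4, "dy": -19.2, "dz": 1.2, "spin": 0.36}
    - {"dx": 13.3, "dy": -22.4, "dz": 1.4, "spin": 0.42}
    - {"dx": 15.2, "dy": -25.6, "dz": 1.6, "spin": 0.48}
    - {"dx": 17.1, "dy": -28.8, "dz": 1.8, "spin": 0.54}
    - {"dx": 19, "dy": -32, "dz": 2, "spin": 0.6}
  squeeze: 15

```text
validation failed for argument at $.ta...
```

>>> servo_tool:
  targets:
    - {"dx": 2.2, "dy": -3.6, "spin": 0.06}
    - {"dx": 4.4, "dy": -7.2, "spin": 0.12}
    - {"dx": 6.6, "dy": -10.8, "spin": 0.18}
    - {"dx": 8.8, "dy": -14.4, "spin": 0.24}
    - {"dx": 11, "dy": -18, "spin": 0.3}
    - {"dx": 13.2, "dy": -21.6, "spin": 0.36}
    - {"dx": 15.4, "dy": -25.2, "spin": 0.42}
    - {"dx": 17.6, "dy": -28.8, "spin": 0.46}
    - {"dx": 19.8, "dy": -32.3, "spin": 0.46}
    - {"dx": 19.8, "dy": -32.3, "spin": 0.46}

```text
validation failed for argument at $.ta...
```

Run:
```python
from h import *
s=r.get_state();print(s["time_s"],s["tcp_pos"],s["eef_rot"],s["joints"])
k=r.get_calibration("wrist");im=r.capture("wrist")
for n in("upper_tin","lower_tin"):print([(round(d["p"],2),np.round(d["extent"]).tolist()) for d in r.cut_out(n,"wrist")])
q=proj("wrist",cyl(.571,.003,[(.027,.09)]),k)
cv2.polylines(im,[q.astype(np.int32)],True,(0,255,0),1)
cv2.imwrite("pics/w1.png",im);print(q.mean(0))
# pan centre
k=r.get_calibration("top");E=k["extrinsics"];d=E[:3,:3]@np.linalg.inv(k["K"])@[182.5,243.5,1];p=E[:3,3]+d*(.04-E[2,3])/d[2];print("pan",p)
im=cv2.imread("pics/scene0.png");q=proj("scene",cyl(p[0],p[1],[(.056,.04)])).astype(int);print(q.min(0),q.max(0))
```

```text
0.5 [0.18381125 0.64939925 0.18809597] [ 1.79990704e+02 -1.07837529e-03 -1.58010751e+01] [ 9.07050539e+01  2.05483907e+01  6.77101724e-01 -1.70887108e-03
 -7.01379303e+01 -1.65055484e+01]
[]
[]
[ 1688.32758784 -1187.74500495]
pan [0.53485383 0.26099686 0.04      ]
[215 199] [264 219]
```

View pics/w1.png

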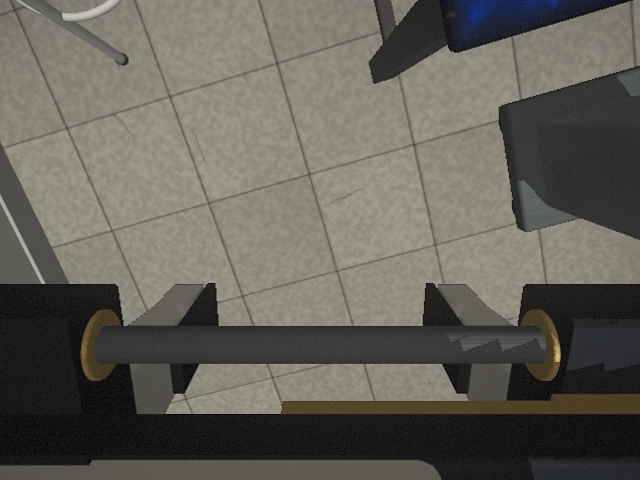

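The wrist picture shows only floor and fingers, because the move calls were refused. The rows probably need every field, "grip" included.

>>> servo_tool:
  targets:
    - {"dx": 1.9, "dy": -3.2, "dz": 0.2, "spin": 0.06, "grip": 100}
    - {"dx": 3.8, "dy": -6.4, "dz": 0.4, "spin": 0.12, "grip": 100}
    - {"dx": 5.7, "dy": -9.6, "dz": 0.6, "spin": 0.18, "grip": 100}
    - {"dx": 7.6, "dy": -12.8, "dz": 0.8, "spin": 0.24, "grip": 100}
    - {"dx": 9.5, "dy": -16, "dz": 1, "spin": 0.3, "grip": 100}
    - {"dx": 11.4, "dy": -19.2, "dz": 1.2, "spin": 0.36, "grip": 100}
    - {"dx": 13.3, "dy": -22.4, "dz": 1.4, "spin": 0.42, "grip": 100}
    - {"dx": 15.2, "dy": -25.6, "dz": 1.6, "spin": 0.48, "grip": 100}
    - {"dx": 17.1, "dy": -28.8, "dz": 1.8, "spin": 0.54, "grip": 100}
    - {"dx": 19, "dy": -32, "dz": 2, "spin": 0.6, "grip": 100}
  squeeze: 15

```text
time_s: 1.48
tcp_pos: [0.3744, 0.3279, 0.2087]
eef_rot: [-180.0, -0.0, 18.8]
contact_force: [0.5, 0.1, 0.2]
gripper_width: 0.0877
```

>>> servo_tool:
  targets:
    - {"dx": 2.2, "dy": -3.6, "dz": 0, "spin": 0.06, "grip": 100}
    - {"dx": 4.4, "dy": -7.2, "dz": 0, "spin": 0.12, "grip": 100}
    - {"dx": 6.6, "dy": -10.8, "dz": 0, "spin": 0.18, "grip": 100}
    - {"dx": 8.8, "dy": -14.4, "dz": 0, "spin": 0.24, "grip": 100}
    - {"dx": 11, "dy": -18, "dz": 0, "spin": 0.3, "grip": 100}
    - {"dx": 13.2, "dy": -21.6, "dz": 0, "spin": 0.36, "grip": 100}
    - {"dx": 15.4, "dy": -25.2, "dz": 0, "spin": 0.42, "grip": 100}
    - {"dx": 17.6, "dy": -28.8, "dz": 0, "spin": 0.46, "grip": 100}
    - {"dx": 19.7, "dy": -32.5, "dz": 0, "spin": 0.46, "grip": 100}
    - {"dx": 19.7, "dy": -32.5, "dz": 0, "spin": 0.46, "grip": 100}

```text
time_s: 2.32
tcp_pos: [0.5728, -0.0005, 0.2077]
eef_rot: [180.0, 0.1, 44.7]
contact_force: [1.0, -0.5, -0.8]
gripper_width: 0.0872
```

Run:
```python
from h import *
s=r.get_state();print(s["time_s"],s["tcp_pos"],s["eef_rot"],s["joints"])
k=r.get_calibration("wrist");im=r.capture("wrist")
for n in("upper_tin","lower_tin"):print([(round(d["p"],2),np.round(d["extent"]).tolist()) for d in r.cut_out(n,"wrist")])
q=proj("wrist",cyl(.571,.003,[(.027,.09)]),k)
cv2.imwrite("pics/w2raw.png",im)
cv2.polylines(im,[q.astype(np.int32)],True,(0,255,0),1)
cv2.imwrite("pics/w2.png",im);print(q.mean(0),q.min(0),q.max(0))
```

```text
2.3167 [ 5.72829420e-01 -4.65629175e-04  2.07708573e-01] [1.79959258e+02 6.73264494e-02 4.47254925e+01] [ 1.95660975e+01  1.02726535e+01 -1.08183401e+01  7.01821502e-02
 -6.89526389e+01  1.15134189e+02]
[(0.78, [283.0, 176.0, 350.0, 252.0]), (0.69, [0.0, 0.0, 180.0, 162.0])]
[(0.96, [373.0, 223.0, 442.0, 289.0]), (0.77, [201.0, 93.0, 270.0, 157.0]), (0.75, [298.0, 171.0, 344.0, 183.0]), (0.55, [255.0, 269.0, 312.0, 325.0])]
[315.57303697 216.51090111] [281.30727084 183.35182511] [349.15914486 249.54691373]
```

View pics/w2.png

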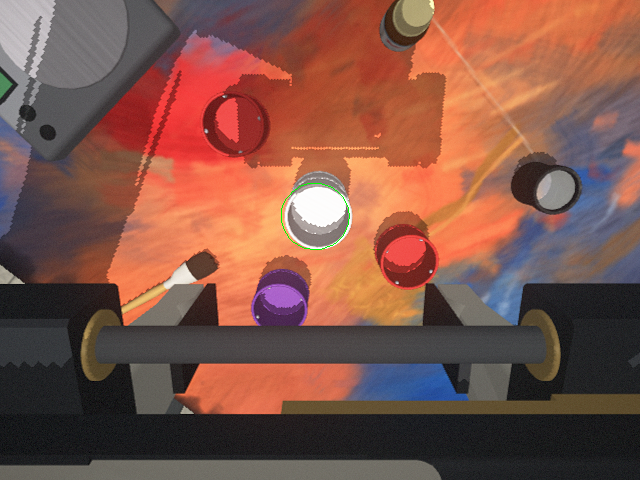

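The wrist view shows the upper tin's rim at (316,215), matching the projected circle within about 2 px (1–2 mm). The red and purple neighbours are clear of the jaw line. I'll descend next.

>>> servo_tool:
  targets:
    - {"dx": 0, "dy": 0, "dz": -1.5, "spin": 0, "grip": 100}
    - {"dx": 0, "dy": 0, "dz": -3, "spin": 0, "grip": 100}
    - {"dx": 0, "dy": 0, "dz": -4.5, "spin": 0, "grip": 100}
    - {"dx": 0, "dy": 0, "dz": -6, "spin": 0, "grip": 100}
    - {"dx": 0, "dy": 0, "dz": -7.5, "spin": 0, "grip": 100}
    - {"dx": 0, "dy": 0, "dz": -8.5, "spin": 0, "grip": 100}
    - {"dx": 0, "dy": 0, "dz": -9, "spin": 0, "grip": 100}
    - {"dx": 0, "dy": 0, "dz": -9.5, "spin": 0, "grip": 100}
    - {"dx": 0, "dy": 0, "dz": -9.5, "spin": 0, "grip": 100}
    - {"dx": 0, "dy": 0, "dz": -9.5, "spin": 0, "grip": 100}

```text
time_s: 3.3
tcp_pos: [0.5711, 0.0048, 0.1137]
eef_rot: [180.0, -0.0, 45.0]
contact_force: [-0.6, 0.2, -0.0]
gripper_width: 0.0875
```

Run:
```python
from h import *
s=r.get_state();print(s["time_s"],s["tcp_pos"],s["eef_rot"],s["contact_force"])
k=r.get_calibration("wrist");im=r.capture("wrist")
for n in("upper_tin",):print([(round(d["p"],2),np.round(d["extent"]).tolist()) for d in r.cut_out(n,"wrist")])
for p in((.571,.003),s["tcp_pos"][:2]):
  q=proj("wrist",cyl(*p,[(.027,.09)]),k)
  cv2.polylines(im,[q.astype(np.int32)],True,(0,255,0),1);print(q.min(0),q.max(0))
cv2.imwrite("pics/w3.png",im)
```

```text
3.3 [0.57110273 0.00478327 0.11366676] [ 1.79975577e+02 -2.77781926e-02  4.49599494e+01] [-0.56871092  0.20040031 -0.04078705]
[(0.71, [281.0, 199.0, 374.0, 302.0])]
[275.18106296 212.61990685] [369.14578248 301.72861282]
[273.03386565 210.27052844] [367.15216322 299.66155276]
```

View pics/w3.png

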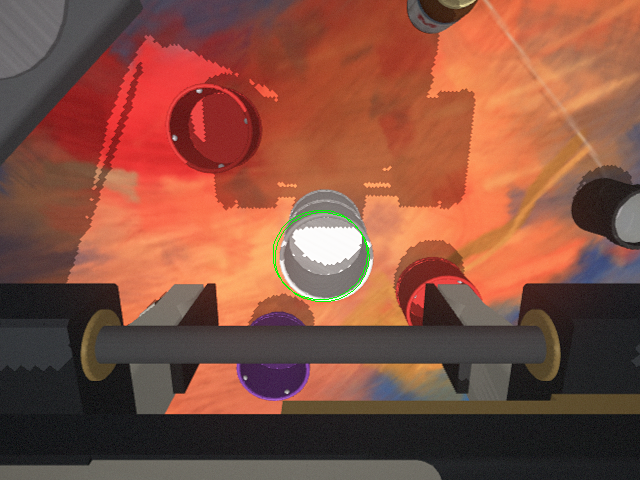

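The rim is centred at about (327,255), while the finger centre line is at column 320. The correction is about 4 mm right and 1 mm down in the image, so dx +0.2 cm and dy -0.35 cm. After that I'll go down 5.5 cm and close.

>>> servo_tool:
  targets:
    - {"dx": 0.2, "dy": -0.35, "dz": 0, "spin": 0, "grip": 100}
    - {"dx": 0.2, "dy": -0.35, "dz": -0.5, "spin": 0, "grip": 100}
    - {"dx": 0.2, "dy": -0.35, "dz": -1.3, "spin": 0, "grip": 100}
    - {"dx": 0.2, "dy": -0.35, "dz": -2.1, "spin": 0, "grip": 100}
    - {"dx": 0.2, "dy": -0.35, "dz": -2.9, "spin": 0, "grip": 100}
    - {"dx": 0.2, "dy": -0.35, "dz": -3.7, "spin": 0, "grip": 100}
    - {"dx": 0.2, "dy": -0.35, "dz": -4.5, "spin": 0, "grip": 100}
    - {"dx": 0.2, "dy": -0.35, "dz": -5.1, "spin": 0, "grip": 100}
    - {"dx": 0.2, "dy": -0.35, "dz": -5.5, "spin": 0, "grip": 100}
    - {"dx": 0.2, "dy": -0.35, "dz": -5.5, "spin": 0, "grip": 100}

```text
time_s: 4.23
tcp_pos: [0.5722, 0.0008, 0.057]
eef_rot: [-179.9, 0.1, 44.9]
contact_force: [-0.6, -0.3, -0.0]
gripper_width: 0.0874
```

>>> servo_tool:
  targets:
    - {"dx": 0, "dy": 0, "dz": 0, "spin": 0, "grip": 80}
    - {"dx": 0, "dy": 0, "dz": 0, "spin": 0, "grip": 75}
    - {"dx": 0, "dy": 0, "dz": 0, "spin": 0, "grip": 70}
    - {"dx": 0, "dy": 0, "dz": 0, "spin": 0, "grip": 65}
    - {"dx": 0, "dy": 0, "dz": 0, "spin": 0, "grip": 60}
    - {"dx": 0, "dy": 0, "dz": 0, "spin": 0, "grip": 55}
    - {"dx": 0, "dy": 0, "dz": 0, "spin": 0, "grip": 50}
    - {"dx": 0, "dy": 0, "dz": 0, "spin": 0, "grip": 45}
    - {"dx": 0, "dy": 0, "dz": 0, "spin": 0, "grip": 45}
    - {"dx": 0, "dy": 0, "dz": 0, "spin": 0, "grip": 45}
  squeeze: 15

```text
time_s: 5.07
tcp_pos: [0.5728, 0.001, 0.0582]
eef_rot: [180.0, -0.0, 44.9]
contact_force: [0.7, 0.2, -0.9]
gripper_width: 0.0398
```

The width is 39.8 mm, less than the 54 mm body, so the tin isn't between the pads. I'll look before moving.

Run:
```python
from h import *
s=r.get_state();print(s["time_s"],s["tcp_pos"],s["contact_force"],s["gripper_width"])
a1=r.capture("scene");w=r.capture("wrist")
c=cv2.resize(a1[170:340,240:480],None,fx=2.2,fy=2.2)
w=cv2.resize(w,(500,375))
o=np.zeros((375+375,530,3),np.uint8);o[:374,:528]=c[:374];o[375:,:500]=w
cv2.imwrite("pics/c4.png",cv2.resize(o,(424,600)))
```

```text
5.0667 [0.57282949 0.00096928 0.05817239] [ 0.71950191  0.16842629 -0.8565205 ] 0.039787907353044896
```

View pics/c4.png

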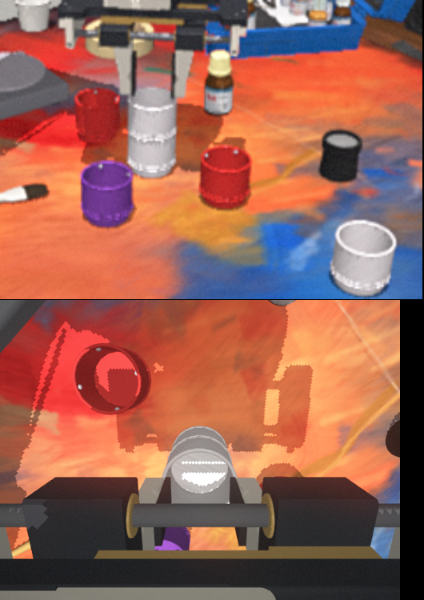

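The fingers seem to stand behind or above the rim instead of flanking the body. I'll project the TCP into both pictures and check.

Run:
```python
from h import *
s=r.get_state();t=s["tcp_pos"];d=np.array([.707,-.707,0])
o=[]
for c in("scene","wrist","top"):
    k=r.get_calibration(c);im=r.capture(c)
    for P,col in((t,(0,255,0)),(t+.02*d,(255,255,0)),(t-.02*d,(255,0,255)),(t+[0,0,.1],(0,255,255))):
        q=proj(c,[P],k)[0];cv2.circle(im,tuple(int(v) for v in q),2,col,-1);print(c,q.round())
    if c!="wrist":
        q=proj(c,cyl(.573,.001,[(.027,.09)]),k).astype(int);cv2.polylines(im,[q],True,(0,255,0),1)
    o.append(im)
A=cv2.resize(o[0][150:290,260:400],(560,560),interpolation=2);cv2.imwrite("pics/c5.png",np.hstack([A[:420],])if 0 else A)
B=cv2.resize(o[1][230:480,160:480],(400,312));C=cv2.resize(o[2][170:270,280:380],(240,240))
z=np.zeros((560,800,3),np.uint8);z[:400,:400]=cv2.resize(A,(400,400));z[:312,400:]=B;z[315:555,480:720]=C;cv2.imwrite("pics/c5.png",z)
```

```text
scene [326. 240.]
scene [336. 240.]
scene [316. 239.]
scene [327. 193.]
wrist [320. 271.]
wrist [359. 271.]
wrist [282. 271.]
wrist [320. 397.]
top [330. 224.]
top [339. 216.]
top [322. 232.]
top [331. 215.]
```

View pics/c5.png

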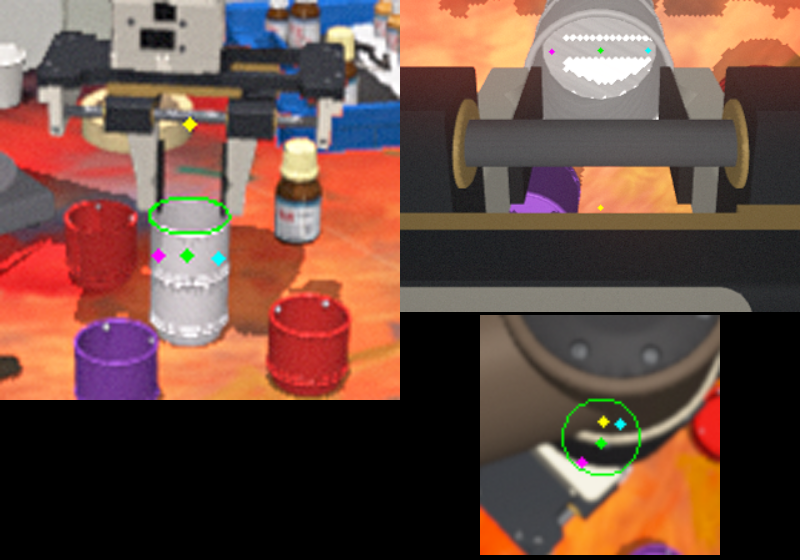

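Both cameras say the fingertips are about 30 mm higher than the reported TCP. They stand just above the rim, at about z 0.09, and the lateral alignment looks right. The jaws therefore shut on air over the tin, and nothing has moved. I'll open, go 3 cm lower and check the tips against the picture.

>>> servo_tool:
  targets:
    - {"dx": 0, "dy": 0, "dz": 0.5, "spin": 0, "grip": 100}
    - {"dx": 0, "dy": 0, "dz": 0.5, "spin": 0, "grip": 100}
    - {"dx": 0, "dy": 0, "dz": 0.5, "spin": 0, "grip": 100}
    - {"dx": 0, "dy": 0, "dz": 0.5, "spin": 0, "grip": 100}
    - {"dx": 0, "dy": 0, "dz": 0.5, "spin": 0, "grip": 100}
    - {"dx": 0, "dy": 0, "dz": 0.5, "spin": 0, "grip": 100}
    - {"dx": 0, "dy": 0, "dz": 0, "spin": 0, "grip": 100}
    - {"dx": 0, "dy": 0, "dz": -0.5, "spin": 0, "grip": 100}
    - {"dx": 0, "dy": 0, "dz": -1, "spin": 0, "grip": 100}
    - {"dx": 0, "dy": 0, "dz": -1.5, "spin": 0, "grip": 100}

```text
time_s: 6.15
tcp_pos: [0.5725, 0.0009, 0.0423]
eef_rot: [-180.0, 0.0, 44.9]
contact_force: [-0.1, -0.3, -0.9]
gripper_width: 0.0878
```

>>> servo_tool:
  targets:
    - {"dx": 0, "dy": 0, "dz": -0.3, "spin": 0, "grip": 100}
    - {"dx": 0, "dy": 0, "dz": -0.6, "spin": 0, "grip": 100}
    - {"dx": 0, "dy": 0, "dz": -0.9, "spin": 0, "grip": 100}
    - {"dx": 0, "dy": 0, "dz": -1.2, "spin": 0, "grip": 100}
    - {"dx": 0, "dy": 0, "dz": -1.5, "spin": 0, "grip": 100}
    - {"dx": 0, "dy": 0, "dz": -1.5, "spin": 0, "grip": 90}
    - {"dx": 0, "dy": 0, "dz": -1.5, "spin": 0, "grip": 82}
    - {"dx": 0, "dy": 0, "dz": -1.5, "spin": 0, "grip": 76}
    - {"dx": 0, "dy": 0, "dz": -1.5, "spin": 0, "grip": 72}
    - {"dx": 0, "dy": 0, "dz": -1.5, "spin": 0, "grip": 70}

```text
time_s: 6.98
tcp_pos: [0.573, 0.001, 0.0284]
eef_rot: [180.0, -0.0, 44.9]
contact_force: [-0.2, -0.5, -1.1]
gripper_width: 0.063
```

Run:
```python
from h import *
s=r.get_state();print(s["time_s"],s["tcp_pos"],s["contact_force"],s["gripper_width"])
A=cv2.resize(r.capture("scene")[170:290,260:380],(400,400),interpolation=2)
B=cv2.resize(r.capture("wrist")[180:480,160:480],(400,375))
z=np.zeros((400,800,3),np.uint8);z[:,:400]=A;z[:375,400:]=B;cv2.imwrite("pics/c6.png",z)
```

```text
6.9833 [0.5729785  0.00100566 0.02838384] [-0.24621831 -0.52855926 -1.06188011] 0.06302503603511954
```

View pics/c6.png

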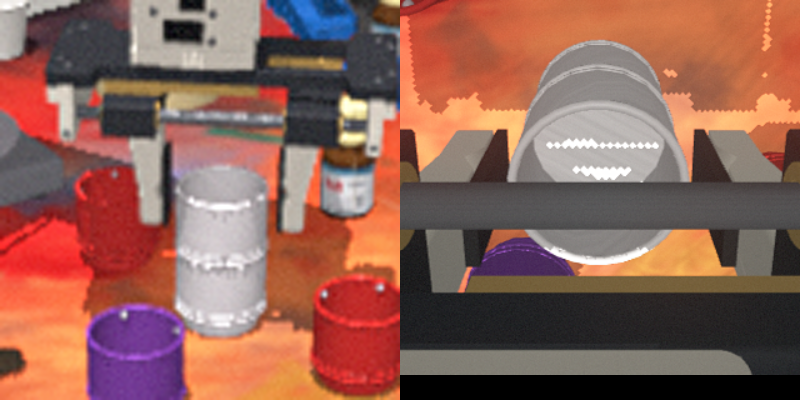

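The fingers now flank the upper body, with the tips at about mid-body height and the tin centred within 1–2 mm. Closing now, then a slow lift.

>>> servo_tool:
  targets:
    - {"dx": 0, "dy": 0, "dz": 0, "spin": 0, "grip": 67}
    - {"dx": 0, "dy": 0, "dz": 0, "spin": 0, "grip": 64}
    - {"dx": 0, "dy": 0, "dz": 0, "spin": 0, "grip": 61}
    - {"dx": 0, "dy": 0, "dz": 0, "spin": 0, "grip": 58}
    - {"dx": 0, "dy": 0, "dz": 0, "spin": 0, "grip": 54}
    - {"dx": 0, "dy": 0, "dz": 0, "spin": 0, "grip": 50}
    - {"dx": 0, "dy": 0, "dz": 0, "spin": 0, "grip": 45}
    - {"dx": 0, "dy": 0, "dz": 0, "spin": 0, "grip": 45}
    - {"dx": 0, "dy": 0, "dz": 0, "spin": 0, "grip": 45}
    - {"dx": 0, "dy": 0, "dz": 0, "spin": 0, "grip": 45}
  squeeze: 20

```text
time_s: 7.92
tcp_pos: [0.5728, 0.001, 0.0282]
eef_rot: [-180.0, -0.0, 44.9]
contact_force: [-1.1, 0.9, 2.1]
gripper_width: 0.0537
```

The width is 53.7 mm, which matches the 54 mm body. Slow straight pull next.

>>> servo_tool:
  targets:
    - {"dx": 0, "dy": 0, "dz": 0.1, "spin": 0, "grip": 45}
    - {"dx": 0, "dy": 0, "dz": 0.2, "spin": 0, "grip": 45}
    - {"dx": 0, "dy": 0, "dz": 0.3, "spin": 0, "grip": 45}
    - {"dx": 0, "dy": 0, "dz": 0.5, "spin": 0, "grip": 45}
    - {"dx": 0, "dy": 0, "dz": 0.7, "spin": 0, "grip": 45}
    - {"dx": 0, "dy": 0, "dz": 0.9, "spin": 0, "grip": 45}
    - {"dx": 0, "dy": 0, "dz": 1.2, "spin": 0, "grip": 45}
    - {"dx": 0, "dy": 0, "dz": 1.6, "spin": 0, "grip": 45}
    - {"dx": 0, "dy": 0, "dz": 2, "spin": 0, "grip": 45}
    - {"dx": 0, "dy": 0, "dz": 2.5, "spin": 0, "grip": 45}

```text
time_s: 8.75
tcp_pos: [0.5728, 0.0009, 0.0536]
eef_rot: [180.0, 0.0, 44.9]
contact_force: [-1.0, -0.1, -0.5]
gripper_width: 0.0535
```

>>> servo_tool:
  targets:
    - {"dx": 0, "dy": 0, "dz": 0.5, "spin": 0, "grip": 45}
    - {"dx": 0, "dy": 0, "dz": 1, "spin": 0, "grip": 45}
    - {"dx": 0, "dy": 0, "dz": 1.5, "spin": 0, "grip": 45}
    - {"dx": 0, "dy": 0, "dz": 2, "spin": 0, "grip": 45}
    - {"dx": 0, "dy": 0, "dz": 2.5, "spin": 0, "grip": 45}
    - {"dx": 0, "dy": 0, "dz": 3, "spin": 0, "grip": 45}
    - {"dx": 0, "dy": 0, "dz": 3.5, "spin": 0, "grip": 45}
    - {"dx": 0, "dy": 0, "dz": 4, "spin": 0, "grip": 45}
    - {"dx": 0, "dy": 0, "dz": 4, "spin": 0, "grip": 45}
    - {"dx": 0, "dy": 0, "dz": 4, "spin": 0, "grip": 45}

```text
time_s: 9.58
tcp_pos: [0.573, 0.0011, 0.0935]
eef_rot: [180.0, -0.0, 44.9]
contact_force: [-0.6, -0.7, -0.3]
gripper_width: 0.0534
```

Run:
```python
from h import *
s=r.get_state();print(s["time_s"],s["tcp_pos"],s["contact_force"],s["gripper_width"])
im=r.capture("scene")
for n in("upper_tin","lower_tin"):print([(round(d["p"],2),np.round(d["extent"]).tolist()) for d in r.cut_out(n,"scene")])
for rr in([(.027,.115),(.027,.155)],[(.023,.105),(.027,.115)],[(.023,0),(.027,.05)]):
  q=proj("scene",cyl(.573,.001,rr));print(q.min(0),q.max(0))
w=r.capture("wrist")
for n in("upper_tin","pan"):print([(round(d["p"],2),np.round(d["extent"]).tolist()) for d in r.cut_out(n,"wrist")])
z=np.zeros((400,800,3),np.uint8);z[:,:400]=cv2.resize(im[150:310,190:350],(400,400),interpolation=2);z[:300,400:]=cv2.resize(w,(400,300));cv2.imwrite("pics/c7.png",z)
```

```text
9.5833 [0.572984   0.00105904 0.09345742] [-0.62292557 -0.71800041 -0.30227569] 0.05337185860375794
[(0.91, [313.0, 188.0, 341.0, 224.0])]
[(0.92, [355.0, 255.0, 382.0, 289.0]), (0.85, [313.0, 236.0, 339.0, 272.0]), (0.61, [288.0, 220.0, 307.0, 252.0]), (0.56, [285.0, 261.0, 318.0, 300.0])]
[312.44386023 188.89210188] [341.29459108 220.04230321]
[312.44386023 207.75787944] [340.62705654 223.84413968]
[312.32887851 236.84920125] [339.5990768  270.91959786]
[(0.94, [248.0, 228.0, 394.0, 394.0])]
[]
```

View pics/c7.png

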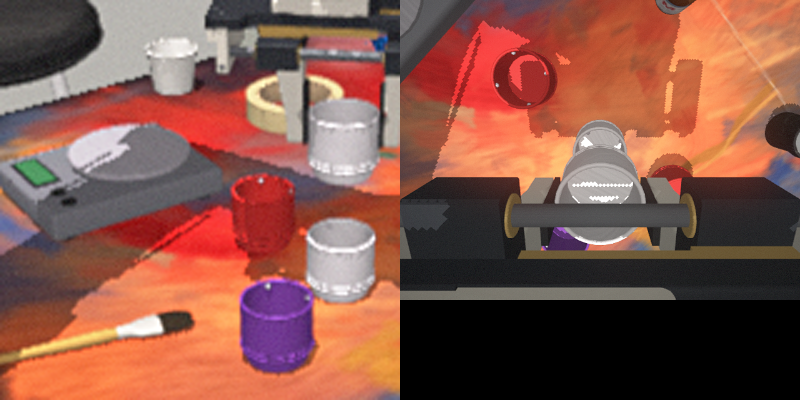

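The upper tin is out and held level, with its underside at z≈0.105 (extent matches the projection within 1 px). The lower tin is standing where it was, at (326,255). I'll carry the tin part of the way and measure the pan from close by.

>>> servo_tool:
  targets:
    - {"dx": -0.4, "dy": 1, "dz": 0.2, "spin": 0, "grip": 45}
    - {"dx": -1.1, "dy": 3, "dz": 0.5, "spin": 0, "grip": 45}
    - {"dx": -1.8, "dy": 5, "dz": 0.5, "spin": 0, "grip": 45}
    - {"dx": -2.5, "dy": 7, "dz": 0.5, "spin": 0, "grip": 45}
    - {"dx": -3.2, "dy": 9, "dz": 0.5, "spin": 0, "grip": 45}
    - {"dx": -4, "dy": 11, "dz": 0.5, "spin": 0, "grip": 45}
    - {"dx": -5, "dy": 13, "dz": 0.5, "spin": 0, "grip": 45}
    - {"dx": -5.6, "dy": 14.5, "dz": 0.5, "spin": 0, "grip": 45}
    - {"dx": -6, "dy": 15, "dz": 0.5, "spin": 0, "grip": 45}
    - {"dx": -6, "dy": 15, "dz": 0.5, "spin": 0, "grip": 45}

```text
time_s: 10.72
tcp_pos: [0.512, 0.1522, 0.0983]
eef_rot: [-180.0, -0.0, 45.0]
contact_force: [-0.2, -0.3, 0.1]
gripper_width: 0.0537
```

Run:
```python
from h import *
s=r.get_state();print(s["time_s"],s["tcp_pos"],s["gripper_width"])
k=r.get_calibration("wrist");im=r.capture("wrist");cv2.imwrite("pics/w8raw.png",im)
# rectify plane z=.04: 1 px = 0.5 mm, x .435...635 (rows), y .36..16 (cols)
P=np.array([[x,y,.04] for x in(.635,.435) for y in(.36,.16)])
H=cv2.getPerspectiveTransform(np.float32(proj("wrist",P,k)),np.float32([[0,0],[400,0],[0,400],[400,400]]))
w=cv2.warpPerspective(im,H,(400,400))
g=cv2.medianBlur(cv2.cvtColor(w,6),5)
c=cv2.HoughCircles(g,3,1,40,param1=60,param2=15,minRadius=106,maxRadius=118)
for u,v,R in (c[0][:3] if c is not None else []):
    print("pan",.635-v*.0005,.36-u*.0005,R*.5);cv2.circle(w,(int(u),int(v)),int(R),(0,255,0),1)
cv2.circle(w,(200,200),112,(255,0,0),1)
top=r.capture("top")
P=np.array([[x,y,.04] for x in(.635,.435) for y in(.36,.16)])
H=cv2.getPerspectiveTransform(np.float32(proj("scene",P)),np.float32([[0,0],[400,0],[0,400],[400,400]]))
w2=cv2.warpPerspective(r.capture("scene"),H,(400,400))
cv2.imwrite("pics/w8.png",np.hstack([w,w2]))
```

```text
10.7167 [0.51202754 0.15223929 0.0982619 ] 0.053661651539602354
pan 0.53575 0.26075 55.25
```

View pics/w8.png

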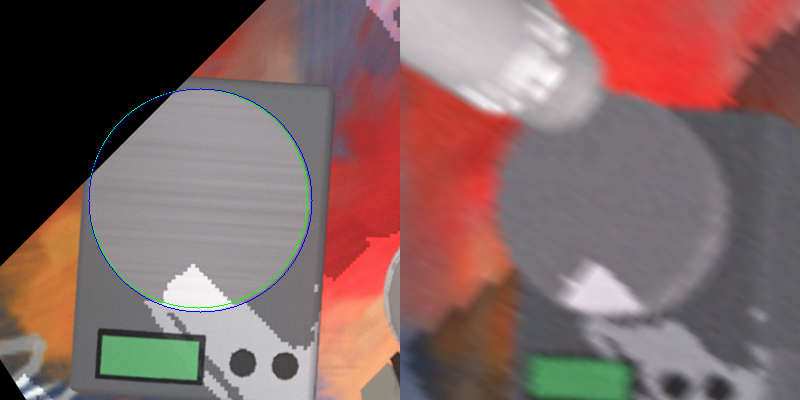

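The wrist view, rectified to the pan plane, puts the pan's centre at (0.5355, 0.2605) with radius 55 mm, agreeing with the top-camera fit. Next: over the pan, then down.

>>> servo_tool:
  targets:
    - {"dx": 0.2, "dy": 1, "dz": 0, "spin": 0, "grip": 45}
    - {"dx": 0.6, "dy": 3, "dz": 0, "spin": 0, "grip": 45}
    - {"dx": 1.1, "dy": 5, "dz": 0, "spin": 0, "grip": 45}
    - {"dx": 1.5, "dy": 7, "dz": 0, "spin": 0, "grip": 45}
    - {"dx": 2, "dy": 9, "dz": 0, "spin": 0, "grip": 45}
    - {"dx": 2.3, "dy": 10.3, "dz": 0, "spin": 0, "grip": 45}
    - {"dx": 2.4, "dy": 10.8, "dz": -0.5, "spin": 0, "grip": 45}
    - {"dx": 2.4, "dy": 10.8, "dz": -1.5, "spin": 0, "grip": 45}
    - {"dx": 2.4, "dy": 10.8, "dz": -2.7, "spin": 0, "grip": 45}
    - {"dx": 2.4, "dy": 10.8, "dz": -4, "spin": 0, "grip": 45}

```text
time_s: 11.7
tcp_pos: [0.5363, 0.2584, 0.0569]
eef_rot: [-180.0, 0.0, 44.9]
contact_force: [0.0, -0.5, -1.5]
gripper_width: 0.0538
```

>>> servo_tool:
  targets:
    - {"dx": 0, "dy": 0, "dz": -0.6, "spin": 0, "grip": 45}
    - {"dx": 0, "dy": 0, "dz": -1.1, "spin": 0, "grip": 45}
    - {"dx": 0, "dy": 0, "dz": -1.5, "spin": 0, "grip": 45}
    - {"dx": 0, "dy": 0, "dz": -1.9, "spin": 0, "grip": 45}
    - {"dx": 0, "dy": 0, "dz": -2.2, "spin": 0, "grip": 45}
    - {"dx": 0, "dy": 0, "dz": -2.4, "spin": 0, "grip": 45}
    - {"dx": 0, "dy": 0, "dz": -2.5, "spin": 0, "grip": 45}
    - {"dx": 0, "dy": 0, "dz": -2.6, "spin": 0, "grip": 45}
    - {"dx": 0, "dy": 0, "dz": -2.7, "spin": 0, "grip": 45}
    - {"dx": 0, "dy": 0, "dz": -2.7, "spin": 0, "grip": 45}

```text
time_s: 12.53
tcp_pos: [0.5368, 0.259, 0.0312]
eef_rot: [-180.0, -0.0, 44.9]
contact_force: [-0.5, 1.5, -0.6]
gripper_width: 0.0535
```

>>> servo_tool:
  targets:
    - {"dx": 0, "dy": 0, "dz": -0.05, "spin": 0, "grip": 45}
    - {"dx": 0, "dy": 0, "dz": -0.1, "spin": 0, "grip": 45}
    - {"dx": 0, "dy": 0, "dz": -0.15, "spin": 0, "grip": 45}
    - {"dx": 0, "dy": 0, "dz": -0.2, "spin": 0, "grip": 45}
    - {"dx": 0, "dy": 0, "dz": -0.25, "spin": 0, "grip": 45}
    - {"dx": 0, "dy": 0, "dz": -0.25, "spin": 0, "grip": 45}
    - {"dx": 0, "dy": 0, "dz": -0.25, "spin": 0, "grip": 45}
    - {"dx": 0, "dy": 0, "dz": -0.25, "spin": 0, "grip": 45}
    - {"dx": 0, "dy": 0, "dz": -0.25, "spin": 0, "grip": 45}
    - {"dx": 0, "dy": 0, "dz": -0.25, "spin": 0, "grip": 45}

```text
time_s: 13.37
tcp_pos: [0.5368, 0.259, 0.0287]
eef_rot: [-180.0, -0.0, 44.9]
contact_force: [0.4, -0.7, 0.3]
gripper_width: 0.0535
```

Run:
```python
from h import *
s=r.get_state();print(s["time_s"],s["tcp_pos"],s["contact_force"],s["gripper_width"])
im=r.capture("scene")
print([(round(d["p"],2),np.round(d["extent"]).tolist()) for d in r.cut_out("upper_tin","scene")])
for z in(.04,.044,.048):
  q=proj("scene",cyl(*s["tcp_pos"][:2],[(.023,z),(.027,z+.01),(.027,z+.05)]));print(q.min(0),q.max(0))
```

```text
13.3667 [0.53683801 0.2590011  0.02868288] [ 0.42028655 -0.67889267  0.28701326] 0.05351436625251998
[(0.64, [228.0, 185.0, 254.0, 218.0]), (0.22, [312.0, 236.0, 338.0, 273.0])]
[228.20213437 184.32201947] [253.31867525 213.36523405]
[228.06008004 182.70187204] [253.22321685 211.76790169]
[227.91752467 181.07615188] [253.12742995 210.16498027]
```

The picture puts the tin at pan height within about 1 mm. I'll lower 1 mm more for contact and then open gently.

>>> servo_tool:
  targets:
    - {"dx": 0, "dy": 0, "dz": -0.05, "spin": 0, "grip": 45}
    - {"dx": 0, "dy": 0, "dz": -0.1, "spin": 0, "grip": 45}
    - {"dx": 0, "dy": 0, "dz": -0.1, "spin": 0, "grip": 45}
    - {"dx": 0, "dy": 0, "dz": -0.1, "spin": 0, "grip": 60}
    - {"dx": 0, "dy": 0, "dz": -0.1, "spin": 0, "grip": 63}
    - {"dx": 0, "dy": 0, "dz": -0.1, "spin": 0, "grip": 66}
    - {"dx": 0, "dy": 0, "dz": -0.1, "spin": 0, "grip": 72}
    - {"dx": 0, "dy": 0, "dz": -0.1, "spin": 0, "grip": 80}
    - {"dx": 0, "dy": 0, "dz": -0.1, "spin": 0, "grip": 90}
    - {"dx": 0, "dy": 0, "dz": -0.1, "spin": 0, "grip": 100}

```text
time_s: 14.3
tcp_pos: [0.5368, 0.2589, 0.0275]
eef_rot: [180.0, 0.0, 44.9]
contact_force: [-0.6, -0.3, -0.5]
gripper_width: 0.0774
```

>>> servo_tool:
  targets:
    - {"dx": 0, "dy": 0, "dz": 0, "spin": 0, "grip": 100}
    - {"dx": 0, "dy": 0, "dz": 0, "spin": 0, "grip": 100}
    - {"dx": 0, "dy": 0, "dz": 0.5, "spin": 0, "grip": 100}
    - {"dx": 0, "dy": 0, "dz": 1.5, "spin": 0, "grip": 100}
    - {"dx": 0, "dy": 0, "dz": 3, "spin": 0, "grip": 100}
    - {"dx": 0, "dy": 0, "dz": 5, "spin": 0, "grip": 100}
    - {"dx": 0, "dy": 0, "dz": 7, "spin": 0, "grip": 100}
    - {"dx": 0, "dy": 0, "dz": 9, "spin": 0, "grip": 100}
    - {"dx": 0, "dy": 0, "dz": 10, "spin": 0, "grip": 100}
    - {"dx": 0, "dy": 0, "dz": 10, "spin": 0, "grip": 100}

```text
time_s: 15.13
tcp_pos: [0.5383, 0.2601, 0.1312]
eef_rot: [180.0, -0.3, 45.0]
contact_force: [-0.1, 0.5, -0.7]
gripper_width: 0.0879
```

Run:
```python
from h import *
s=r.get_state();print(s["time_s"],s["tcp_pos"],s["contact_force"],s["gripper_width"])
im=r.capture("scene")
d=[d for d in r.cut_out("upper_tin","scene")+r.cut_out("lower_tin","scene")]
for e in d:print(round(e["p"],2),e["extent"])
for z,p in((.04,(.537,.259)),(0,(.573,.001))):
  q=proj("scene",cyl(*p,[(.023,z),(.027,z+.01),(.027,z+.05)]));print(q.min(0),q.max(0))
print([(e["p"],e["extent"]) for e in r.cut_out("single_tin","scene")])
cv2.imwrite("pics/f.png",im[140:360,160:480])
```

```text
15.1333 [0.538317   0.26006267 0.13118946] [-0.10634729  0.53422176 -0.69338394] 0.0879216393693567
0.75 [226.9, 184.0, 252.4, 217.3]
0.72 [426.7, 297.0, 461.8, 338.2]
0.88 [282.5, 260.8, 317.7, 299.3]
0.85 [353.6, 257.0, 382.5, 290.1]
0.75 [287.9, 219.0, 309.3, 254.6]
0.72 [313.3, 235.6, 338.2, 271.6]
[228.26543432 184.30547731] [253.37848791 213.34611407]
[312.26175019 236.84920125] [339.5990768  270.91959786]
[(0.93, [426.3, 295.9, 463.4, 337.2]), (0.3, [314.4, 238.2, 339.3, 271.7])]
```

View pics/f.png

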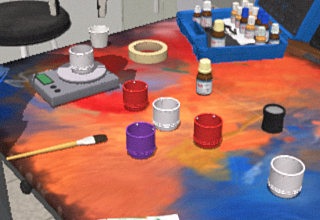

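The tin stands upright in the middle of the pan, the lower and single tins are where they began, and the gripper is clear above. Handing in.

```bash
python3 -c "
from plant import r
print(r.close_job())"
```

```text
the job is handed in; nothing more can be done
None
```

The upper tin was pulled straight up out of the lower one, set down upright in the middle of the scale's pan, and released. I handed the job in at about 15 s of robot time; no verdict is reported.

**What went wrong on the way:**
- The first close missed. Both cameras showed the fingertips about 30 mm above where the stated TCP put them, so the jaws shut above the rim. I opened, went 30 mm lower, and then gripped the body at a width of 53.7 mm.
- My first two move calls were refused because the rows left out the "grip" value. Nothing moved.

**Last checks, from the scene camera:**
- **Upper tin:** it stands upright on the pan. Its outline agrees with a tin standing at the release point within about 4 px, the largest difference being at its lower edge. That release point is about 2 mm from the measured pan centre.
- **Lower tin:** it is upright, within about 1 px of where it should stand.
- **Single tin:** it is unmoved, within about 1 px of its first picture.
- **Gripper:** it is open and about 10 cm above the release height. The wrist force readings were too noisy to confirm the moment of contact with the pan, so I relied on height and picture.

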